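# Start a timed weighing of a cocoon tray

## Robot

A 6-joint arm with a two-finger parallel gripper is mounted at the origin on the work surface. World frame = base frame: x ahead of the robot, y to its left, z up, the work surface at z = 0. Lengths are in m, angles in rad, forces in N, time in s.
With the tool pointing down it reaches from about 0.3 to 0.775 m from the base axis. Payload 14.6 kg.
Tool frame: the origin (TCP) lies midway between the tips of the shut fingers; the grasp point (between the pads) lies 19 mm behind it (grasp_offset is the distance from the TCP to the grasp point, in m); z points along the fingers, y is the line along which they close (so a half turn about z gives the same grasp; the last joint's range is limited). The gripper opens to 94 mm and grips with 3 to 60 N. Pads are 16 mm wide; open, the fingers measure 119 mm over their backs; the gripper's body (75 mm by 177 mm) begins 78 mm behind the grasp point.
Start: joints at [1.212, 0.3, 1.521, -0, 1.321, -0.067], TCP at [0.158, 0.527, 0.205] pointing down, gripper open.
Joint ranges: [-3.03, 3.03], [-0.79, 2.21], [0.23, 2.52], [-1.04, 4.18], [0, 3.07], [-2.55, 2.55]. Speed limits (rad/s): [2.22, 2.22, 2.57, 3.14, 3.14, 3.14].

## Interface

Orientations are given as [roll, pitch, yaw] about the fixed x, y, z axes, in that order (R = Rz(yaw) Ry(pitch) Rx(roll)).
In Python, from station import * gives the robot as it stands. The module is installed in compiled form; this text tells all that it offers.
- The arm moves only by the tool send_rows, never from a script. Its argument "rows" is a list of rows, each an object of numbers: "dx", "dy", "dz": the shift along the tool's x, y, z in mm; "roll": the turn about the tool's z in degrees; "jaw": the closure, from -1 (fully open) to 1 (shut). In form: [{"dx": .., "dy": .., "dz": .., "roll": .., "jaw": ..}, ...]. A call has 1 to 12 rows; each row shifts and turns the commanded pose from where the row before left it, along the tool's axes as they then stand; what a row does not reach is not made up. A row lasts 1/12 s, in which the tool goes at most 41.7 mm and 7.16 degrees, less where a joint would pass 70% of its speed; a pose out of reach is approached as far as the arm can. A call is refused whole if a number of a shift passes 41.7 or a number of a turn 7.16, either way. A call with a gripper value outside its range is refused whole. The fingers move at their own pace and stop on an object; "force" is the grip in N (left out, the last holds). Time passes only in rows, so rows that do not move let the fingers close. It gives the time, the measured TCP pose, the force, the opening and the grip force at its end, in the units of the state.
- get_obs(): the state, without advancing time (a new reading comes with each control period).
- camera(name): name is "scene" or "top"; returns a dict with "frame" (480x640x3 uint8, red, green, blue), "z_map" (480x640 float32, m along the optical axis (not along the pixel's ray), 0 where there is no reading), "camera_matrix" (3x3 intrinsics, pixels), "rvec" (rotation vector, rad) and "tvec" (3), from world to camera coordinates, as OpenCV has them. Camera axes: x right, y down, z forward; pixel columns grow to the right and rows downward; lengths in m; the calibration is good to about 2 mm. A picture is of the moment at which its call begins.
- hand_in(): hands the job in; it is judged then, once.
The state is a dict: "time_s": time; "qpos": joint angles; "joint_vel": joint speeds; "tau": joint torques, N m; "ee_pos": TCP position; "eef_rot": TCP orientation; "force": force on the tool from outside, world axes, zero at the start; "moment": the same for the moment, N m; "grip_width": finger opening in m; "grip_force": force on a finger pad.
Only numpy, scipy, OpenCV 4.12 (cv2) and the standard library are available. Lean on these libraries where they do the work, as an engineer would, in place of code of your own. Each camera call takes 0.05 s, during which the arm holds its last target. There are 200 camera calls.

## Task

Start a timed weighing of the cocoon tray that already stands on the bench scale: push the raised half of the wide rocker on the switch box fully down to power the scale, then press the long bar key on the scale right down and let it come back up to zero it, and then press the timer's domed top down until it stays down. Press in that order with the fingertips, leave the narrow rocker and the two other keys alone, and do not lift or shift the timer, the tray or anything else on the bench.

Things in the scene. Friction and masses are not known exactly. Their poses are not given: they have to be found in the camera images.
- switchbox: Dark grey bench switch box, fixed, 150 (x) x 85 (y) x 45 mm high, with two white rocker switches on top. Origin: centre of its underside; z up. The wide rocker (30 mm wide along box x, 52 mm long along box y) is centred at box x = -33 mm, the narrow one (13 mm wide, same length) at box x = +36 mm. Each rocker pivots about a line along box x through its middle (box y = 0), at 47 mm height; it is a shallow V.
- wide_rocker (a joint): Angle of the wide rocker, rad: 0 = off (its half on the box's +y side slopes up outwards, the outer edge about 60 mm above the bench, and the -y half lies level at 50 mm); it starts at 0 to 0.04, 0.36 = fully on (+y half level at 50 mm). It stays where it is put; takes about 3 N at the outer end of the raised half.
- rocker_press (a point): Where to press the wide rocker: on its raised +y half, 20 mm out from the pivot line, about 57 mm above the bench while it is off. Fixed to the box; it does not move with the rocker. Axes as the box's.
- narrow_rocker (a joint): Angle of the narrow rocker (another lamp circuit; 0 = off, 0.36 = on). To be left alone.
- narrow_mid (a point): Middle of the narrow rocker, 50 mm above the bench.
- scale: White bench scale, fixed, 290 (x) x 220 (y) mm. Origin: centre of its underside; z up. Its -x end is a low key panel (top 40 mm above the bench) with a dark display and a row of three dark grey keys at scale x = -113 mm; behind it is the steel pan (top at 60 mm), centred at scale x = +55 mm.
- tare (a joint): Travel of the long bar key (zero key), m: 0 = up, 0.006 = fully down. Springs back up; fully down takes about 5 N.
- tare_top (a point): Centre of the top of the long bar key (20 mm along scale x, 70 mm along scale y) when up: 50 mm above the bench, at scale y = -55 mm. Fixed to the scale. Axes as the scale's.
- square_key (a joint): Travel of the square key, m (0 = up, 0.006 = down). To be left alone.
- square_key_top (a point): Centre of the top of the square key (20 x 20 mm), 50 mm above the bench.
- round_key (a joint): Travel of the small round key, m (0 = up, 0.006 = down). To be left alone.
- round_key_top (a point): Centre of the top of the round key (20 mm across), 50 mm above the bench.
- timer: Loose white puck-shaped bench timer, 72 mm across, body 32 mm high, about 0.3 kg. Origin: centre of its underside. On top is a dark grey domed press-top, 44 mm across.
- dome (a joint): Travel of the timer's domed top, m: 0 = up (stopped), 0.007 = fully down (running). It stays down once pressed; takes about 3 N.
- dome_top (a point): Crown of the domed top when up, on the timer's axis, 46.5 mm above the bench. Fixed to the timer body; it does not move with the dome.
- tray: White open tray of silk cocoons, 160 x 200 x 45 mm (rim 10 mm wider all round), standing loose on the scale's pan; its rim is 105 mm above the bench. Origin: centre of its underside.
- jar: Low clear screw-lid jar, 68 mm across, 55 mm high. Origin: centre of its underside. Bystander.
- cup: Orange plastic cup, 72 mm across, 65 mm high. Origin: centre of its underside. Bystander.
- brush: Small brush lying on the bench before the scale, 170 mm long along its x. Origin at its underside. Bystander.
- dishes: Stack of two glass dishes, 90 mm across, 32 mm high, before the scale. Origin: centre of its underside. Bystander.
There are look-alikes about, which are no part of the job. Leave any turquoise look-alike of the switchbox alone. What is shaped like the timer but yellow is not meant.

How it is judged:
By the outcome, as a careful person would: the job done as asked, in the order asked, and still so for the second after the job is handed in, with the robot touching nothing.
It also fails if it takes over 48 s, if anything falls off the work surface, if the arm or the gripper's body presses on something with over 40 N, if the wrist force passes 120 N, or if a joint passes its speed limit or range.

## Working session

There is one attempt and no reset: what is moved stays moved. The work goes in short steps, Python scripts to look and compute and a tool call to move; the robot and the scene stay as the last step left them, time stands still between calls to the robot, and variables do not carry over. Pictures are saved under pics/ and viewed, at most 10 in all, crops included, and the job is handed in when it is done.

Besides the shell and the picture viewer there is one more tool, called after "Emit:" as name(argument=value, ...), one argument or row to a line, values as JSON. send_rows: Moves the arm, as the interface text tells. Its arguments: {"type":"object","properties":{"rows":{"type":"array"},"force":{"type":"number"}},"required":["rows"]}

```bash
mkdir -p pics; cat > h.py <<'E'
from station import *
import numpy as np, cv2
def snap(n):
    c=camera(n); np.savez(f'{n}.npz',**c); return c
def pts(c):
    K=c['camera_matrix'];R,_=cv2.Rodrigues(np.array(c['rvec'],float));t=np.array(c['tvec'],float).ravel()
    v,u=np.mgrid[:480,:640];z=c['z_map']
    P=np.stack([(u-K[0,2])/K[0,0]*z,(v-K[1,2])/K[1,1]*z,z],-1)
    return (P-t)@R
E
python3 - <<'E'
from h import *
for n in('scene','top'):
    c=snap(n); cv2.imwrite(f'pics/{n}0.png',c['frame'][:,:,::-1])
    R,_=cv2.Rodrigues(np.array(c['rvec'],float)); print(n,-R.T@np.array(c['tvec']).ravel())
o=get_obs();print(o)
E
```

```text
scene [ 1.5733803  -0.57958783  1.10518621]
top [0.29991827 0.00188953 1.47160847]
{'time_s': 0.1, 'qpos': array([ 1.21241647e+00,  3.00418767e-01,  1.52153343e+00,  2.65413079e-05,
        1.32065965e+00, -6.66364417e-02]), 'joint_vel': array([ 1.33253018e-03, -2.43733128e-03, -2.12775000e-03, -1.12497674e-04,
       -3.43534713e-05, -1.47645272e-03]), 'tau': array([ 3.28692076e-04, -5.32642436e+01, -3.53285801e+01,  7.08524091e-02,
        2.36697088e-02, -5.27292684e-05]), 'ee_pos': array([0.15812647, 0.5265378 , 0.20493518]), 'eef_rot': array([-3.14057744e+00, -9.35163429e-05,  2.84984261e+00]), 'force': array([ 0.05164186, -0.81635305,  0.56758286]), 'moment': array([0.05417166, 0.00282864, 0.00780228]), 'grip_force': 0.0, 'grip_width': 0.0940927345004646}
```

View pics/top0.png

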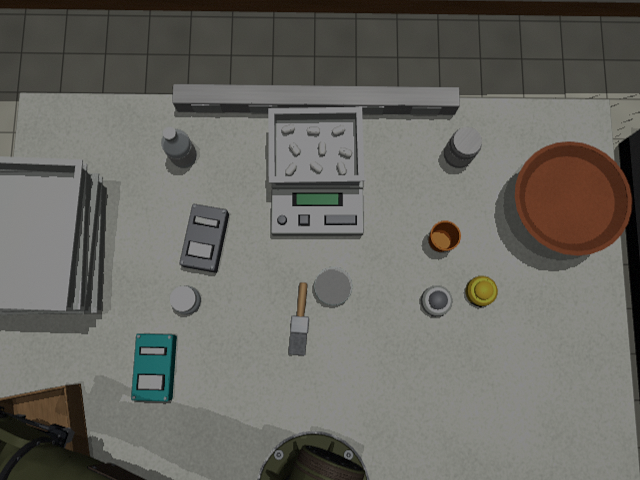

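View pics/scene0.png

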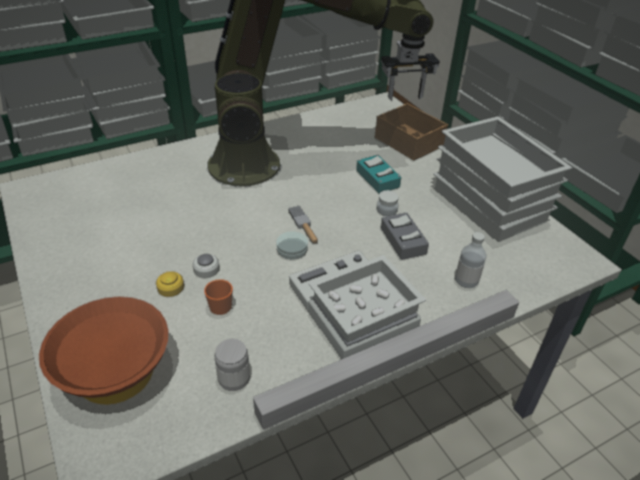

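The top view shows the grey switch box at (205,238) with its wide rocker at (200,250), the bar key at (340,219), the white timer at (437,300), and the yellow and turquoise look-alikes at (482,291) and (153,368). In the scene view the same things are at: box (405,235), bar key (313,274), timer (206,263). Next I measure them in both views.

```bash
cat > m.py <<'E'
from h import *
def blob(n,seed,r,lo,hi,zr=(0.02,0.09)):
    c=np.load(n+'.npz');P=pts(c);g=c['frame'].max(2).astype(int)
    m=np.zeros((480,640),np.uint8);u,v=seed
    s=np.s_[v-r:v+r+1,u-r:u+r+1]
    m[s]=((g[s]>=lo)&(g[s]<=hi)&(P[s][...,2]>zr[0])&(P[s][...,2]<zr[1]))
    k,L,st,ce=cv2.connectedComponentsWithStats(m,connectivity=4)
    i=L[v,u] or 1+np.argmax(st[1:,4])
    px=np.argwhere(L==i)[:,::-1].astype(np.float32)
    # rays onto plane at the median depth height
    z=np.median(P[L==i][:,2]); K=c['camera_matrix'];R,_=cv2.Rodrigues(c['rvec'].astype(float));t=c['tvec'].ravel().astype(float)
    C=-R.T@t; d=np.c_[(px-[K[0,2],K[1,2]])/[K[0,0],K[1,1]],np.ones(len(px))]@R
    W=C+d*((z-C[2])/d[:,2])[:,None]
    rc=cv2.minAreaRect((W[:,:2]*1000).astype(np.float32))
    print(n,seed,'n',len(px),'z %.4f'%z,'rect c',np.round(rc[0],1),'size',np.round(rc[1],1),'ang %.1f'%rc[2],'mean',np.round(W.mean(0)*1000,1),'zrange',np.round(np.percentile(P[L==i][:,2],[5,95]),4))
E
python3 - <<'E'
from m import *
for n in('top','scene'):
    g=np.load(n+'.npz')['frame'].max(2)
    for u,v in {'top':[(200,250),(340,219),(437,300)],'scene':[(409,238),(313,274),(206,258)]}[n]:
        print(n,u,v);print(g[v-14:v+15:2,u-22:u+23:2])
E
```

```text
top 200 250
[[138 138 138 143  87  92  92  93  94  93  94  95  96  96  96  96  98  98
   99  98  99  87  20]
 [137 137 139 115  90  92  93  94  93  93  94  95  94  95  97  97  97  98
   97  98  99  77  23]
 [139 138 137  81  92  85  59  82  93  95  96  96  96  97  97  96  98  99
   98  98 101  56  20]
 [138 139 140  79  93  51 119 131 114  95  58  63  74  87  98  99  98  98
   98  99 100  39  19]
 [134 137 140  84  94  32 136 139 140 140 142 131 115 112  88  49  61  65
   81  99  94  30  15]
 [138 138 123  91  95  22 139 138 138 139 139 138 139 139 140 141 144  46
   58  99  85  23  38]
 [138 138  95  91  88  50 139 139 139 138 137 136 139 139 139 138 145  34
   86 100  73  22  90]
 [133 138  84  93  60  98 141 138 138 139 137 138 138 138 138 139 134  19
   97 101  52  18 113]
 [135 141  82  93  40 130 141 139 139 138 138 138 138 138 139 139  98  19
  100 101  35  20 112]
 [137 142  88  95  27  75  95 115 142 142 140 139 140 138 138 140  65  20
  102  92  28  18 114]
 [139 115  93  94  88  79  75  46  11  30  73  98 110 129 143 144  48  68
  101  83  20  52 132]
 [137  80  92  93  93
[... 7013 characters left out ...]
169 171 174 173 173]
 [171 171 171 171 169 164 162 107 106 112 122 123 114 102  92 157 158 145
  172 174 175 174 175]
 [173 171 171 171 162 165 166 106 102 115 128 124 107  88 116 169 154 141
  171 173 174 174 174]
 [171 169 170 171 155 157 172 139  95  93  96  93  94 125 166 167 145 122
  162 173 171 171 173]
 [172 172 172 172 149 147 166 172 157 139 133 147 161 173 161 150 131  97
  152 175 174 173 172]
 [171 170 171 171 153 130 154 164 167 171 175 175 169 162 151 134 104  87
  152 173 174 171 171]
 [171 171 172 170 158 107 124 144 155 160 162 160 153 143 122 101  88  94
  158 171 172 170 169]
 [167 169 172 170 165 118 100 109 119 124 126 122 115 107  98  92  94 143
  173 172 172 171 173]]
```

```bash
python3 - <<'E'
import cv2
a=cv2.imread('pics/top0.png');b=cv2.imread('pics/scene0.png')
f=lambda i,u,v:cv2.resize(i[v-30:v+30,u-40:u+40],(390,292),interpolation=cv2.INTER_CUBIC)
cv2.imwrite('pics/crop.png',cv2.vconcat([cv2.hconcat([f(a,205,238),f(a,330,215)]),cv2.hconcat([f(b,405,235),f(b,320,268)])]))
E
```

```text
(no output)
```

View pics/crop.png

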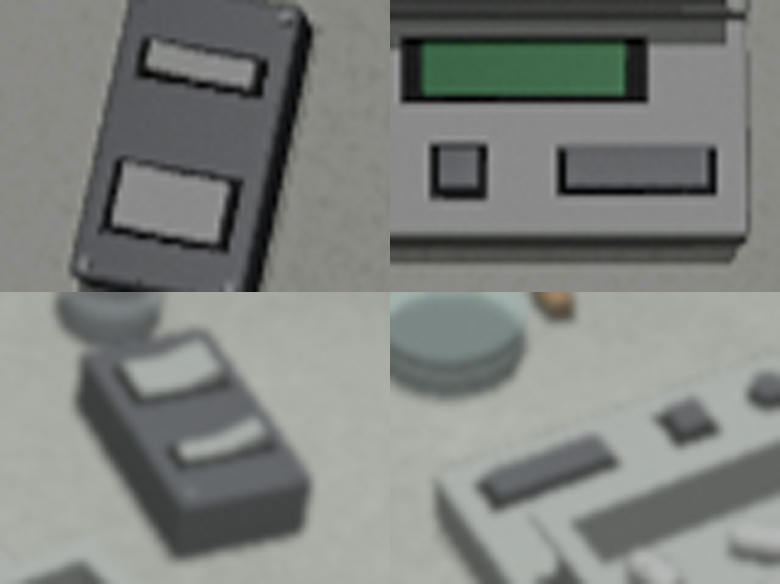

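The crop shows the wide rocker raised on its image-right side in the scene view (world +y), at scene pixel (401,220). It also shows the bar key clear of the square key.

```bash
python3 - <<'E'
from m import *
blob('top',(199,250),20,112,255); blob('scene',(401,220),22,132,255,(.045,.075))
blob('top',(206,222),16,112,255)
blob('top',(340,219),22,84,113,(.046,.056)); blob('scene',(313,274),24,95,150,(.046,.056))
blob('top',(437,300),16,40,112,(.034,.055)); blob('scene',(206,259),16,80,130,(.034,.055))
for n,q in(('top',[(199,250),(340,219),(437,300)]),('scene',[(401,220),(313,274),(206,259)])):
    P=pts(np.load(n+'.npz'))
    for u,v in q: print(n,np.round(P[v,u],4))
# rocker height vs y, and crown of dome
P=pts(np.load('top.npz'))
print(np.round(P[250,186:214],4))
print(np.round(P[299,425:450,1:],4)); 
# box top region
c=np.load('top.npz');g=c['frame'].max(2)
w=P[195:280,170:240]; m=(w[...,2]>.035)&(w[...,2]<.07)
r=cv2.minAreaRect((w[m][:,:2]*1000).astype(np.float32));print('box',r)
E
```

```text
top (199, 250) n 269 z 0.0529 rect c [541.6 268.7] size [50.6 29.2] ang 79.7 mean [541.4 268.7  52.9] zrange [0.0469 0.0593]
scene (401, 220) n 130 z 0.0517 rect c [542.4 270.7] size [33.6 57.9] ang 0.0 mean [542.3 270.5  51.7] zrange [0.0474 0.0586]
top (206, 222) n 105 z 0.0538 rect c [609.3 256.6] size [49.8 12.4] ang 78.3 mean [609.2 256.7  53.8] zrange [0.0469 0.0612]
top (340, 219) n 199 z 0.0508 rect c [617.8 -59.2] size [16.9 66.4] ang 0.5 mean [617.9 -58.5  50.8] zrange [0.0468 0.0548]
scene (313, 274) n 128 z 0.0502 rect c [619.8 -61.2] size [19.3 70.2] ang 0.6 mean [619.8 -60.8  50.2] zrange [0.0468 0.0541]
top (437, 300) n 284 z 0.0442 rect c [ 429.1 -287.1] size [41.5 43.9] ang 18.6 mean [ 428.6 -287.    44.2] zrange [0.0379 0.0505]
scene (206, 259) n 142 z 0.0425 rect c [ 439.6 -289.7] size [41.1 43.4] ang 63.5 mean [ 438.1 -290.2   42.5] zrange [0.036  0.0473]
top [0.5399 0.2701 0.0505]
top [ 0.6166 -0.0591  0.0507]
top [ 0.4272 -0.2849  0.0444]
scene [0.542  0.2735 0.0512]
scene [ 0.626  -0.0605  0.0507]
scene [ 0.4419 -0.288   0.0454]
[[0.5401 0.3009 0.0482]
 [0.5404
[... 520 characters left out ...]
 [0.5397 0.2464 0.0529]
 [0.5405 0.2449 0.0484]
 [0.5417 0.2437 0.0416]
 [0.5412 0.2409 0.0445]
 [0.5415 0.2389 0.0425]]
[[-0.259   0.0334]
 [-0.2605  0.038 ]
 [-0.264   0.032 ]
 [-0.2655  0.0368]
 [-0.2669  0.0415]
 [-0.27    0.0377]
 [-0.2711  0.0442]
 [-0.273   0.0463]
 [-0.2763  0.0413]
 [-0.2773  0.0481]
 [-0.2786  0.0533]
 [-0.2822  0.0471]
 [-0.2843  0.0478]
 [-0.2859  0.0517]
 [-0.2889  0.0484]
 [-0.2915  0.0468]
 [-0.2936  0.0479]
 [-0.2966  0.0448]
 [-0.2989  0.0447]
 [-0.3014  0.0442]
 [-0.3037  0.0441]
 [-0.3058  0.0452]
 [-0.3088  0.0422]
 [-0.3134  0.0319]
 [-0.3148  0.0362]]
box ((574.060791015625, 264.1983947753906), (87.62190246582031, 150.42506408691406), 80.30915069580078)
```

Emit:
send_rows(
  rows=[
    {"dx": -20,"dy": -29,"dz": 0,"roll": 0,"jaw": 1},
    {"dx": -30,"dy": -29,"dz": 0,"roll": 0,"jaw": 1},
    {"dx": -30,"dy": -29,"dz": 0,"roll": 0,"jaw": 1},
    {"dx": -36,"dy": -29,"dz": 0,"roll": 0,"jaw": 1},
    {"dx": -36,"dy": 0,"dz": 0,"roll": 0,"jaw": 1},
    {"dx": -36,"dy": 0,"dz": 0,"roll": 0,"jaw": 1},
    {"dx": -36,"dy": 0,"dz": 0,"roll": 0,"jaw": 1},
    {"dx": -36,"dy": 0,"dz": 10,"roll": 0,"jaw": 1},
    {"dx": -36,"dy": 0,"dz": 25,"roll": 0,"jaw": 1},
    {"dx": -36,"dy": 0,"dz": 25,"roll": 0,"jaw": 1},
    {"dx": -36,"dy": 0,"dz": 25,"roll": 0,"jaw": 1},
    {"dx": -36,"dy": 0,"dz": 25,"roll": -6.6,"jaw": 1},
  ],
)

```text
time_s: 1.1
ee_pos: [0.5037, 0.3044, 0.0989]
eef_rot: [-3.141, -0.0, 2.963]
force: [0.1, 0.9, 0.6]
grip_width: 0.0175
grip_force: 0.0
```

Emit:
send_rows(
  rows=[
    {"dx": 0,"dy": 0,"dz": 0,"roll": 0,"jaw": 1},
    {"dx": 0,"dy": 0,"dz": 0,"roll": 0,"jaw": 1},
  ],
)

```text
time_s: 1.27
ee_pos: [0.5024, 0.3042, 0.0981]
eef_rot: [-3.139, -0.003, 2.963]
force: [-0.5, 0.1, -0.2]
grip_width: 0.0044
grip_force: 0.0
```

Emit:
send_rows(
  rows=[
    {"dx": -23,"dy": -4,"dz": 0,"roll": 0,"jaw": 1},
    {"dx": -22,"dy": -3,"dz": 10,"roll": 0,"jaw": 1},
    {"dx": 0,"dy": 0,"dz": 10,"roll": 0,"jaw": 1},
    {"dx": 0,"dy": 0,"dz": 8,"roll": 0,"jaw": 1},
    {"dx": 0,"dy": 0,"dz": 0,"roll": 0,"jaw": 1},
    {"dx": 0,"dy": 0,"dz": 0,"roll": 0,"jaw": 1},
  ],
)

```text
time_s: 1.77
ee_pos: [0.5444, 0.2912, 0.0727]
eef_rot: [-3.142, -0.0, 2.965]
force: [0.6, -0.3, 0.9]
grip_width: 0.0005
grip_force: 0.0
```

```bash
python3 - <<'E'
from h import *
a=snap('top')['frame'];b=snap('scene')['frame']
f=lambda i,u,v:cv2.resize(i[v-30:v+30,u-40:u+40,::-1],(390,292),interpolation=cv2.INTER_CUBIC)
cv2.imwrite('pics/c2.png',cv2.hconcat([f(a,200,245),f(b,405,215)]))
print(get_obs()['ee_pos'],get_obs()['grip_width'])
E
```

```text
[0.54500569 0.29122232 0.07337001] 0.0001310767590557525
```

View pics/c2.png

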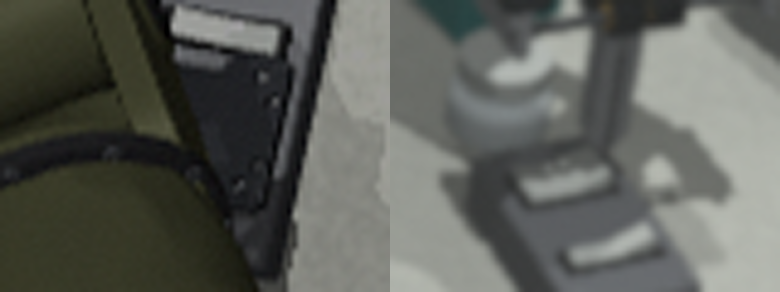

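The tip is poised just above the raised, image-right half of the wide rocker (scene crop (605,150)), and the jar and box are clear. Now I press.

Emit:
send_rows(
  rows=[
    {"dx": 0,"dy": 0,"dz": 8,"roll": 0,"jaw": 1},
    {"dx": 0,"dy": 0,"dz": 4,"roll": 0,"jaw": 1},
    {"dx": 0,"dy": 0,"dz": 3,"roll": 0,"jaw": 1},
    {"dx": 0,"dy": 0,"dz": 3,"roll": 0,"jaw": 1},
    {"dx": 0,"dy": 0,"dz": 2,"roll": 0,"jaw": 1},
    {"dx": 0,"dy": 0,"dz": 2,"roll": 0,"jaw": 1},
    {"dx": 0,"dy": 0,"dz": 0,"roll": 0,"jaw": 1},
    {"dx": 0,"dy": 0,"dz": 0,"roll": 0,"jaw": 1},
  ],
)

```text
time_s: 2.53
ee_pos: [0.5454, 0.2904, 0.0503]
eef_rot: [-3.141, 0.0, 2.965]
force: [0.2, 0.9, 1.6]
grip_width: 0.0003
grip_force: 0.9
```

Emit:
send_rows(
  rows=[
    {"dx": 0,"dy": 0,"dz": 1,"roll": 0,"jaw": 1},
    {"dx": 0,"dy": 0,"dz": 1,"roll": 0,"jaw": 1},
    {"dx": 0,"dy": 0,"dz": 0,"roll": 0,"jaw": 1},
  ],
)

```text
time_s: 2.78
ee_pos: [0.5456, 0.2905, 0.0499]
eef_rot: [3.141, 0.001, 2.965]
force: [-6.3, -1.7, 16.8]
grip_width: 0.0004
grip_force: 8.6
```

Emit:
send_rows(
  rows=[
    {"dx": 0,"dy": 0,"dz": -20,"roll": 0,"jaw": 1},
    {"dx": 0,"dy": 0,"dz": -30,"roll": 0,"jaw": 1},
    {"dx": -8,"dy": -25,"dz": -10,"roll": 0,"jaw": 1},
    {"dx": -14,"dy": -34,"dz": 0,"roll": 0,"jaw": 1},
    {"dx": -14,"dy": -34,"dz": 0,"roll": 0,"jaw": 1},
    {"dx": -14,"dy": -34,"dz": 0,"roll": 0,"jaw": 1},
    {"dx": -14,"dy": -34,"dz": 0,"roll": 0,"jaw": 1},
    {"dx": -14,"dy": -34,"dz": 0,"roll": 0,"jaw": 1},
    {"dx": -14,"dy": -34,"dz": 0,"roll": 0,"jaw": 1},
    {"dx": -14,"dy": -34,"dz": 0,"roll": 0,"jaw": 1},
    {"dx": -14,"dy": -34,"dz": 0,"roll": -5,"jaw": 1},
    {"dx": -10,"dy": -25,"dz": 0,"roll": -5,"jaw": 1},
  ],
)

```text
time_s: 3.78
ee_pos: [0.6187, -0.0519, 0.108]
eef_rot: [-3.141, -0.001, -3.141]
force: [-0.2, -0.4, 0.4]
grip_width: 0.0007
grip_force: 0.0
```

```bash
python3 - <<'E'
from h import *
a=snap('top')['frame'];b=snap('scene')['frame']
f=lambda i,u,v:cv2.resize(i[v-30:v+30,u-40:u+40,::-1],(390,292),interpolation=cv2.INTER_CUBIC)
cv2.imwrite('pics/c3.png',cv2.vconcat([cv2.hconcat([f(a,205,238),f(a,330,215)]),cv2.hconcat([f(b,405,235),f(b,320,268)])]))
print(get_obs()['ee_pos'],get_obs()['eef_rot'])
P=pts(dict(np.load('top.npz')));g=a.max(2)
s=np.s_[232:268,180:222];q=P[s][(g[s]>112)&(P[s][...,2]>.04)]
y=(q[:,:2]-[.542,.2695])@[.175,.984]
k=(abs((q[:,:2]-[.542,.2695])@[.984,-.175])<.014)
for lo in range(-26,26,6):
  m=k&(y*1000>lo)&(y*1000<lo+6); print(lo,m.sum(),q[m][:,2].mean() if m.any() else 0)
E
```

```text
[ 0.61912138 -0.0528358   0.10775071] [-3.14093381e+00 -1.07898924e-03  3.13907459e+00]
-26 19 0.06009601946302423
-20 29 0.05774401489279806
-14 28 0.05528766817993787
-8 30 0.052643416507023595
-2 27 0.05103004842389231
4 33 0.05098492870652299
10 31 0.05060068827367209
16 26 0.0506082042475009
22 19 0.04957161985267758
```

View pics/c3.png

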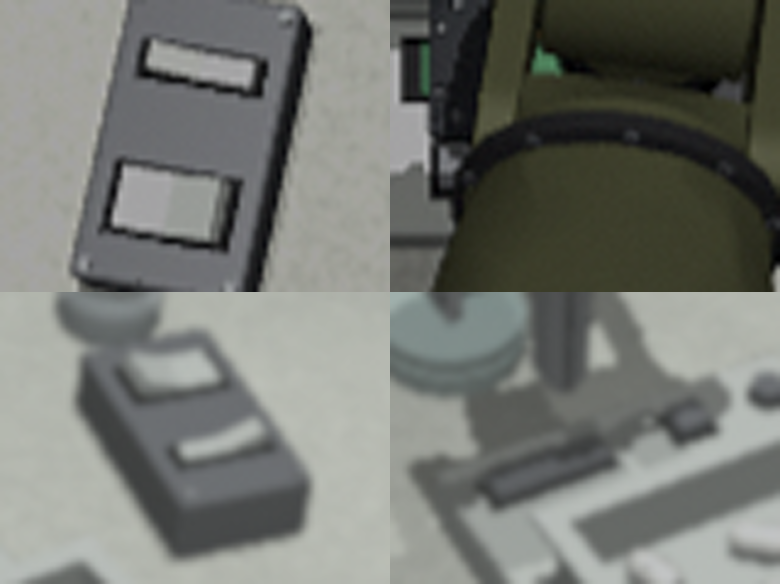

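The rocker is fully on: its +y half is level at 50 mm and its −y half is up. The narrow rocker is unchanged. The tip hangs over the bar key, so that press is next.

Emit:
send_rows(
  rows=[
    {"dx": 0,"dy": -8,"dz": 15,"roll": 0,"jaw": 1},
    {"dx": 0,"dy": 0,"dz": 20,"roll": 0,"jaw": 1},
    {"dx": 0,"dy": 0,"dz": 15,"roll": 0,"jaw": 1},
    {"dx": 0,"dy": 0,"dz": 4,"roll": 0,"jaw": 1},
    {"dx": 0,"dy": 0,"dz": 3,"roll": 0,"jaw": 1},
    {"dx": 0,"dy": 0,"dz": 3,"roll": 0,"jaw": 1},
    {"dx": 0,"dy": 0,"dz": 2,"roll": 0,"jaw": 1},
    {"dx": 0,"dy": 0,"dz": 0,"roll": 0,"jaw": 1},
    {"dx": 0,"dy": 0,"dz": 0,"roll": 0,"jaw": 1},
  ],
)

```text
time_s: 4.63
ee_pos: [0.6193, -0.0565, 0.0471]
eef_rot: [3.142, 0.001, 3.14]
force: [-0.8, 1.7, 3.1]
grip_width: 0.0007
grip_force: 1.4
```

Emit:
send_rows(
  rows=[
    {"dx": 0,"dy": 0,"dz": 2,"roll": 0,"jaw": 1},
    {"dx": 0,"dy": 0,"dz": 2,"roll": 0,"jaw": 1},
    {"dx": 0,"dy": 0,"dz": 1,"roll": 0,"jaw": 1},
    {"dx": 0,"dy": 0,"dz": 0,"roll": 0,"jaw": 1},
    {"dx": 0,"dy": 0,"dz": 0,"roll": 0,"jaw": 1},
  ],
)

```text
time_s: 5.05
ee_pos: [0.6197, -0.0566, 0.0438]
eef_rot: [-3.141, 0.002, 3.14]
force: [-9.8, 3.4, 23.6]
grip_width: 0.0003
grip_force: 12.0
```

Emit:
send_rows(
  rows=[
    {"dx": 0,"dy": 0,"dz": -10,"roll": 0,"jaw": 1},
    {"dx": 0,"dy": 0,"dz": -25,"roll": 0,"jaw": 1},
    {"dx": 0,"dy": 0,"dz": -25,"roll": 0,"jaw": 1},
    {"dx": 20,"dy": -20,"dz": 0,"roll": 0,"jaw": 1},
    {"dx": 25,"dy": -30,"dz": 0,"roll": 0,"jaw": 1},
    {"dx": 25,"dy": -30,"dz": 0,"roll": 0,"jaw": 1},
    {"dx": 25,"dy": -30,"dz": 0,"roll": 0,"jaw": 1},
    {"dx": 25,"dy": -30,"dz": 0,"roll": 0,"jaw": 1},
    {"dx": 20,"dy": -10,"dz": 0,"roll": 0,"jaw": 1},
    {"dx": 0,"dy": 0,"dz": 0,"roll": 0,"jaw": 1},
    {"dx": 0,"dy": 0,"dz": 0,"roll": 0,"jaw": 1},
  ],
)

```text
time_s: 5.97
ee_pos: [0.4784, -0.2072, 0.1017]
eef_rot: [-3.141, 0.001, 3.138]
force: [0.5, 0.3, 0.1]
grip_width: 0.0004
grip_force: 0.0
```

```bash
python3 - <<'E'
from h import *
a=snap('top')['frame'];b=snap('scene')['frame']
f=lambda i,u,v:cv2.resize(i[v-30:v+30,u-40:u+40,::-1],(390,292),interpolation=cv2.INTER_CUBIC)
cv2.imwrite('pics/c4.png',cv2.vconcat([cv2.hconcat([f(a,437,300),f(a,330,215)]),cv2.hconcat([f(b,206,258),f(b,320,268)])]))
print(get_obs()['ee_pos'],get_obs()['eef_rot'])
# tip and dome: project expected points into scene
c=np.load('scene.npz')
for p in([.429,-.287,.0465],[.434,-.288,.0465],get_obs()['ee_pos']):
  print(cv2.projectPoints(np.array([p],float),c['rvec'],c['tvec'],c['camera_matrix'],None)[0].ravel())
E
```

```text
[ 0.47945455 -0.20616233  0.10152981] [-3.14130190e+00  5.88768715e-04  3.13987308e+00]
[204.69251673 255.67467298]
[204.96992788 256.91138522]
[238.41166088 242.57469237]
```

View pics/c4.png

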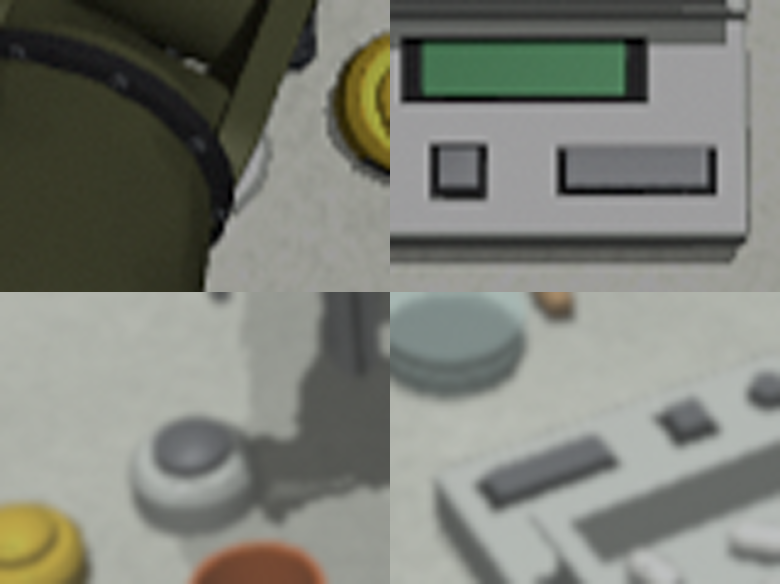

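The bar key is back up. In the scene view the timer's dome is at (206,259). After correcting for the offset seen at the fingertip, this agrees with the top view's (0.430, −0.287).

Emit:
send_rows(
  rows=[
    {"dx": 12,"dy": -20,"dz": 0,"roll": 0,"jaw": 1},
    {"dx": 13,"dy": -21,"dz": 0,"roll": 0,"jaw": 1},
    {"dx": 12,"dy": -20,"dz": 0,"roll": 0,"jaw": 1},
    {"dx": 12,"dy": -20,"dz": 10,"roll": 0,"jaw": 1},
    {"dx": 0,"dy": 0,"dz": 15,"roll": 0,"jaw": 1},
    {"dx": 0,"dy": 0,"dz": 15,"roll": 0,"jaw": 1},
    {"dx": 0,"dy": 0,"dz": 0,"roll": 0,"jaw": 1},
    {"dx": 0,"dy": 0,"dz": 0,"roll": 0,"jaw": 1},
  ],
)

```text
time_s: 6.73
ee_pos: [0.4301, -0.2867, 0.0611]
eef_rot: [3.141, -0.001, 3.141]
force: [0.5, 0.5, 0.3]
grip_width: 0.0001
grip_force: 0.0
```

Emit:
send_rows(
  rows=[
    {"dx": 0,"dy": 0,"dz": 8,"roll": 0,"jaw": 1},
    {"dx": 0,"dy": 0,"dz": 4,"roll": 0,"jaw": 1},
    {"dx": 0,"dy": 0,"dz": 3,"roll": 0,"jaw": 1},
    {"dx": 0,"dy": 0,"dz": 2,"roll": 0,"jaw": 1},
    {"dx": 0,"dy": 0,"dz": 2,"roll": 0,"jaw": 1},
    {"dx": 0,"dy": 0,"dz": 1,"roll": 0,"jaw": 1},
    {"dx": 0,"dy": 0,"dz": 0,"roll": 0,"jaw": 1},
    {"dx": 0,"dy": 0,"dz": 0,"roll": 0,"jaw": 1},
  ],
)

```text
time_s: 7.4
ee_pos: [0.4296, -0.2874, 0.0414]
eef_rot: [-3.141, 0.0, 3.14]
force: [-0.2, -0.1, 0.2]
grip_width: -0.0001
grip_force: 0.2
```

Emit:
send_rows(
  rows=[
    {"dx": 0,"dy": 0,"dz": 1,"roll": 0,"jaw": 1},
    {"dx": 0,"dy": 0,"dz": 1,"roll": 0,"jaw": 1},
    {"dx": 0,"dy": 0,"dz": 0,"roll": 0,"jaw": 1},
  ],
)

```text
time_s: 7.65
ee_pos: [0.4296, -0.2874, 0.0395]
eef_rot: [-3.141, 0.0, 3.139]
force: [-1.5, 0.8, 4.4]
grip_width: 0.0007
grip_force: 1.8
```

Emit:
send_rows(
  rows=[
    {"dx": 0,"dy": 0,"dz": 1,"roll": 0,"jaw": 1},
    {"dx": 0,"dy": 0,"dz": 1,"roll": 0,"jaw": 1},
    {"dx": 0,"dy": 0,"dz": 0,"roll": 0,"jaw": 1},
    {"dx": 0,"dy": 0,"dz": 0,"roll": 0,"jaw": 1},
  ],
)

```text
time_s: 7.98
ee_pos: [0.4299, -0.2876, 0.0391]
eef_rot: [-3.141, 0.001, 3.14]
force: [-7.5, 6.3, 25.1]
grip_width: 0.0003
grip_force: 12.7
```

Emit:
send_rows(
  rows=[
    {"dx": 0,"dy": 0,"dz": -5,"roll": 0,"jaw": 1},
    {"dx": 0,"dy": 0,"dz": -20,"roll": 0,"jaw": 1},
    {"dx": 0,"dy": 0,"dz": -30,"roll": 0,"jaw": 1},
    {"dx": 0,"dy": 0,"dz": -30,"roll": 0,"jaw": 1},
    {"dx": 0,"dy": 30,"dz": -20,"roll": 0,"jaw": 1},
    {"dx": 0,"dy": 35,"dz": 0,"roll": 0,"jaw": 1},
    {"dx": 0,"dy": 35,"dz": 0,"roll": 0,"jaw": 1},
    {"dx": 0,"dy": 35,"dz": 0,"roll": 0,"jaw": 1},
    {"dx": 0,"dy": 35,"dz": 0,"roll": 0,"jaw": 1},
    {"dx": 0,"dy": 35,"dz": 0,"roll": 0,"jaw": 1},
    {"dx": 0,"dy": 0,"dz": 0,"roll": 0,"jaw": 1},
    {"dx": 0,"dy": 0,"dz": 0,"roll": 0,"jaw": 1},
  ],
)

```text
time_s: 8.98
ee_pos: [0.43, -0.0813, 0.1424]
eef_rot: [-3.141, 0.0, -3.141]
force: [0.6, -0.7, 0.6]
grip_width: 0.0003
grip_force: 0.0
```

```bash
python3 - <<'E'
from m import *
a=snap('top')['frame'];b=snap('scene')['frame']
f=lambda i,u,v:cv2.resize(i[v-30:v+30,u-40:u+40,::-1],(390,292),interpolation=cv2.INTER_CUBIC)
cv2.imwrite('pics/c5.png',cv2.vconcat([cv2.hconcat([f(a,437,300),f(a,205,238)]),cv2.hconcat([f(b,206,258),f(b,320,268)])]))
blob('top',(437,300),16,40,112,(.025,.055)); blob('scene',(206,259),16,80,130,(.025,.055))
P=pts(dict(np.load('top.npz')));print('crown z',P[296:304,433:441,2].mean())
E
```

```text
top (437, 300) n 260 z 0.0380 rect c [ 427.9 -287.4] size [39.8 42.2] ang 88.5 mean [ 428.3 -287.7   38. ] zrange [0.0319 0.0437]
scene (206, 259) n 113 z 0.0362 rect c [ 435.8 -289.6] size [37.4 35.8] ang 70.9 mean [ 435.1 -289.7   36.2] zrange [0.032  0.0403]
crown z 0.03981891384930811
```

View pics/c5.png

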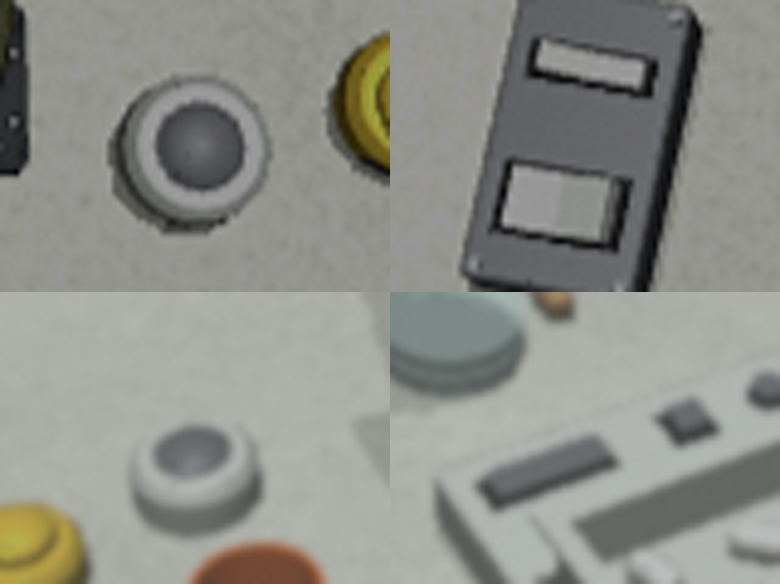

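The dome has stayed down (crown at 39.8 mm) with the timer unmoved. The rocker is on, the bar key is up, and the arm is clear.

```bash
python3 -c "
from station import *
print(hand_in())"
```

```text
the job is handed in; nothing more can be done
None
```

The timed weighing was started and the job handed in: rocker fully on, bar key pressed to its stop and back up, then the timer's dome pressed until it stayed down; the narrow rocker, square key and timer look unmoved in the last pictures, and no verdict was returned.

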